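Seat a splined stone arbor in the carving positioner

TASK

From the wooden rack take the square stone block, which is mounted on a steel stem with four splines, and stand it stem down on the narrow raised socket of the grey work positioner, turned so that the splines mesh. Slide it fully home until its steel plate sits on the socket, against the spring inside, and finish while still holding it in the gripper and pressing it down, for the spring lifts it as soon as you let go. Leave the other mounted stones and the things on the bench where they are.

Things in the scene. Friction and masses are not known exactly. Their poses are not given: they have to be found in the camera images.
- block_center (a point): Centre of the square stone block to seat (the other two stones in the rack are round): 46 x 46 mm, 40 mm tall, flat upright sides, carved rosette up to 10 mm tall on top. The point is half-way up the stone; z up along the stem; x, y square to its sides. Under the stone a 46 mm square steel plate, 6 mm thick: its underside (the shoulder) is 26 mm below the point. About 0.33 kg.
- block: The same block; origin at the centre of the shoulder. Below it the steel stem: four splines in a cross along x and y (in line with the stone's sides), 30 mm tip to tip, 8 mm wide, down to 25 mm (the last 3 mm: 5 mm wide, 27 mm tip to tip). Any quarter turn fits the socket.
- stem_tip (a point): Lower end of the block's stem, 40 mm below the shoulder. Below the splines the stem is a round pilot, 12 mm in diameter from 25 to 34 mm below the shoulder, then tapering to 7 mm at this end.
- rack: Fixed wooden rack, 76 x 310 x 50 mm tall; origin under its centre, long side along y. Three round holes in its top (37 mm wide, 46 mm deep) at y = -110, 0 and 110 mm hold the three mounted stones upright, shoulders on the rack's top, each at any yaw, in any order. The round ones (a drum and a dome, 48 mm across) are at most 51 mm tall above the rack.
- socket (a point): Centre of the socket's mouth in the flat top, 110 mm above the bench, of a 48 mm square steel head. z up; x, y square to the head's sides. A cross-shaped hole goes straight down, its four slots along x and y, 10.4 mm wide, 32.4 mm end to end. Home: shoulder on the head, block_center 26 mm above this point. Turned wrongly, only the pilot enters, 15 mm, and the splines stand on the head.
- positioner: Work positioner that carries the socket; origin under its centre, below the socket. Round grey base 150 mm across and 22 mm tall, then stepped discs 100 and 68 mm across up to 64 mm, then the square head up to 110 mm. Fixed to the bench; it does not turn.
- plunger (a joint): Spring plunger inside the socket, m pushed down: 0 = free, its top 28 mm below the mouth. The end of the stem meets it 12 mm before home; about 0.012 when home (stop at 0.014). The spring pushes up with about 2 N at first and 9 N at home.
There are look-alikes about, which are no part of the job. What is shaped like the block but black or pink is not meant.

How it is judged:
On the way, in this order (a step that is already met when the one before it is completed fails the run):
1. the square block is lifted out of the rack, stem clear (height (world z) of block_center above 0.118 m and contact force between the fingers and block above 1 N), for 0.1 s.
2. it stands upright over the socket, pilot in the mouth (horizontal distance between block_center and socket below 0.004 m and angle between block_center's own z axis and vertical below 0.1 rad and z of block_center in the frame of socket below 0.062 m), for 0.04 s.
3. splines meshed, fully home and pressed down against the spring (horizontal distance between block_center and socket below 0.003 m and angle between the z axis of block_center and the z axis of socket, either way round below 0.06 rad and z of block_center in the frame of socket below 0.0285 m and value of joint plunger above 0.009 m), for 0.2 s.
At the end, for the whole second after the job is handed in: The square block stands in the socket with its shoulder within 2.5 mm of the head's top, within 3 mm of the socket's axis and 0.06 rad of upright, the spring plunger pushed down more than 9 mm, at rest, and the fingers still bear on it (over 1 N) (all of step 3 and contact force between the fingers and block above 1 N and linear speed of block below 0.02 m/s); the arm keeps its last pose, push and grip.
It fails at once if another mounted stone or a thing on the bench was moved more than 25 mm (distance of any of drum_center, dome_center, riffler_a, riffler_b, mallet, offcut, fragment, filler_jar from where it was at the start of the episode above 0.025 m).
It also fails if it takes over 40 s, if anything falls off the work surface, if the arm or the gripper's body presses on something with over 40 N, if the wrist force passes 120 N, or if a joint passes its speed limit or range.

ROBOT

A 7-joint arm with a two-finger parallel gripper is mounted at the origin on the work surface. World frame = base frame: x ahead of the robot, y to its left, z up, the work surface at z = 0. Lengths are in m, angles in rad, forces in N, time in s.
With the tool pointing down it reaches from about 0.4 to 0.85 m from the base axis. Payload 10.4 kg.
Tool frame: the origin (TCP) lies at the very end of the fingers, on their centre line; the grasp point (between the pads) lies r.hold_point_z behind it (r.hold_point_z is the distance from the TCP to the grasp point, in m); z points along the fingers, y is the direction in which the jaws open and shut (so a half turn about z gives the same grasp; the last joint's range is limited). The gripper opens to 87 mm and grips with 3 to 60 N. Pads are 19 mm wide; open, the fingers measure 117 mm over their backs; the gripper's body (75 mm by 190 mm) begins 51 mm behind the grasp point.
Start: joints at [-1.234, 0.332, -0.065, 1.46, 0.022, 1.35, -0.088], TCP at [0.22, 0.585, 0.223] pointing down, gripper open.
Joint ranges: [-2.6, 2.6], [-0.5, 2.12], [-1.47, 1.34], [0.16, 2.42], [-1.27, 4.41], [0.06, 2.06], [-2.6, 2.6]. Speed limits (rad/s): [2.22, 2.22, 2.79, 2.79, 3.14, 3.14, 3.14].

INTERFACE

Orientations are given as a unit quaternion [x, y, z, w].
In Python, from bench import r gives the robot as it stands.
- The arm moves only by the tool send_rows, never from a script. Its argument "commands" is a list of rows, each a list of 7 numbers: the shift along the world's x, y, z normalised to -1 to 1, where 1 is 0.03 m, then the turn, a rotation vector about the world's x, y, z normalised to -1 to 1, where 1 is 5 degrees, then the gripper command: -1 is fully open, 1 is shut, values between are in proportion. In form: [[tx, ty, tz, ax, ay, az, jaw], ...]. A call has 1 to 10 rows; each row shifts and turns the pose as measured when the row begins; what a row does not reach is not made up. A row lasts 1/12 s, in which the tool goes at most 41.7 mm and 7.16 degrees, less where a joint would pass 70% of its speed; a pose out of reach is approached as far as the arm can. A call with a number of a shift or a turn outside -1 to 1 is refused whole. A call with a gripper value outside its range is refused whole. The fingers move at their own pace and stop on an object; "grip_force" is the grip in N (left out, the last holds). Time passes only in rows, so rows that do not move let the fingers close. It gives the time, the measured TCP pose, the force and the opening at its end, in the units of the state.
- r.read_state(): the state, without advancing time (a new reading comes with each control period).
- r.camera(name): name is "scene" or "top" or "wrist"; returns the picture (384x512x3 uint8, blue, green, red); there is no depth.
- r.calibration(name): a dict with "K" (3x3 intrinsics, pixels), "R" (3x3) and "t" (3): a world point X has camera coordinates R X + t; the wrist camera has in their place "mount" (4x4, takes a point from camera to tool coordinates, whose origin is the TCP and whose axes are the flange's). Camera axes: x right, y down, z forward; pixel columns grow to the right and rows downward; lengths in m; the calibration is good to about 2 mm. A picture is of the moment at which its call begins: read the wrist's pose just before it. calibration takes no time and is no camera call.
- r.close_job(): hands the job in, once; it reports no verdict.
The state is a dict: "time": time; "joint_positions": joint angles; "joint_vel": joint speeds; "joint_torque": joint torques, N m; "ee_pos": TCP position; "eef_rot": TCP orientation; "ft_force": force on the tool from outside, world axes, zero at the start; "torque": the same for the moment, N m; "width": finger opening in m.
Only numpy, scipy, OpenCV 4.12 (cv2) and the standard library are available. Lean on these libraries where they do the work, as an engineer would, in place of code of your own. Each camera call takes 0.05 s, during which the arm holds its last target.

## Working session

There is one attempt and no reset: what is moved stays moved. The work goes in short steps, Python scripts to look and compute and a tool call to move; the robot and the scene stay as the last step left them, time stands still between calls to the robot, and variables do not carry over. Pictures are saved under pics/ and viewed, and the job is handed in when it is done.

Besides the shell and the picture viewer there is one more tool, called after ">>>" as name(argument=value, ...), one argument or row to a line, values as JSON. send_rows: Moves the arm, as the interface text tells. Scaled input: -1 to 1 covers 0.03 m each way for a shift and 5 degrees each way for a turn. Its arguments: {"type":"object","properties":{"commands":{"type":"array"},"grip_force":{"type":"number"}},"required":["commands"]}

```bash
mkdir -p pics; python3 - <<'E'
from bench import r
import cv2
s=r.read_state();print(s, r.hold_point_z)
for n in("scene","top"):
    cv2.imwrite(f"pics/{n}0.png",r.camera(n)); c=r.calibration(n);print(n,c)
print(r.calibration("wrist"))
E
```

```text
{'time': 0.0, 'joint_positions': array([-1.23360164,  0.33290688, -0.06470297,  1.46098464,  0.02157336,
        1.34989395, -0.08849719]), 'joint_vel': array([-3.17167195e-05, -1.20874608e-03, -8.74698498e-04,  7.86944411e-04,
        7.66224507e-04,  8.61571762e-04, -7.88425768e-04]), 'joint_torque': array([-7.39267543e-04, -6.23247027e+01,  2.45033449e-02, -3.89901423e+01,
       -6.12769020e-02,  3.96977237e-02,  1.18415255e-04]), 'ee_pos': array([0.21990401, 0.5845998 , 0.2217114 ]), 'eef_rot': array([ 1.78917870e-01,  9.83863728e-01, -7.40753622e-04, -1.12700836e-04]), 'ft_force': array([-0.40370513, -0.74958461,  0.31443818]), 'torque': array([ 0.01507252,  0.01851506, -0.05088755]), 'width': 0.0868345403103342} 0.0187
scene {'K': array([[395.41894503,   0.        , 257.947976  ],
       [  0.        , 395.41894503, 195.34195324],
       [  0.        ,   0.        ,   1.        ]]), 'R': array([[-0.39781394,  0.91728631, -0.01816315],
       [ 0.73274591,  0.3057434 , -0.60795099],
       [-0.55211186, -0.25516035, -0.79376677]]), 't': array([ 0.21218509, -0.29780936,  1.27738
[... 187 characters left out ...]
.11405659, -0.993459  , -0.00550524],
       [-0.96911597, -0.11003886, -0.22069364],
       [ 0.21864429,  0.03050678, -0.97532764]]), 't': array([-0.07275928,  0.50378502,  1.03236842])}
{'K': array([[331.31373834,   0.        , 255.51367241],
       [  0.        , 331.31373834, 193.83362426],
       [  0.        ,   0.        ,   1.        ]]), 'mount': array([[-3.50286056e-04, -9.70571731e-01, -2.40811945e-01,
         6.49290277e-02],
       [ 9.99999485e-01, -1.10514591e-04, -1.00918390e-03,
        -7.90104155e-04],
       [ 9.52872129e-04, -2.40812174e-01,  9.70571269e-01,
        -1.61128699e-01],
       [ 0.00000000e+00,  0.00000000e+00,  0.00000000e+00,
         1.00000000e+00]])}
```

View pics/scene0.png

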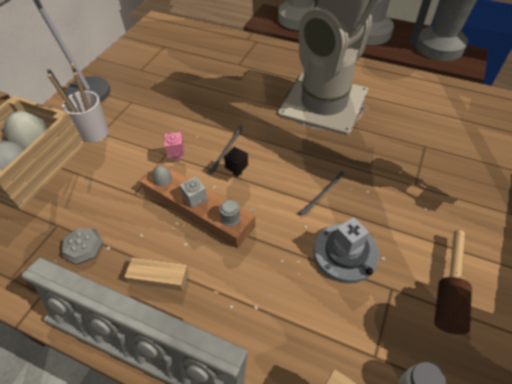

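View pics/top0.png

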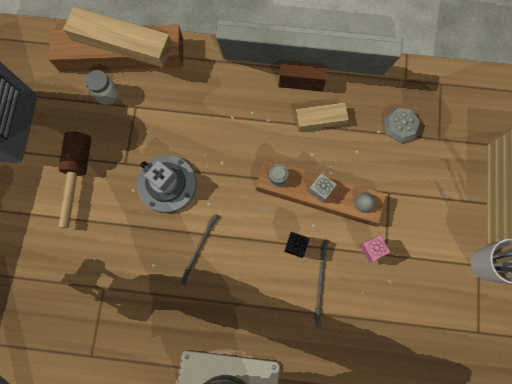

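The square block is the middle stone in the rack: top view (322,187), scene view (193,190). Things it could be confused with, by top-view pixel:
- black cube (297,245)
- pink cube (375,248)
- drum (278,175)
- dome (366,202)
- fragment (402,124)

I'll check the choice in close crops.

```bash
python3 - <<'E'
import cv2,numpy as np
t=cv2.imread("pics/top0.png")
a=cv2.resize(t[160:235,250:400],None,fx=5,fy=5,interpolation=cv2.INTER_CUBIC);cv2.imwrite("pics/c1.png",a)
a=cv2.resize(t[145:220,130:205],None,fx=8,fy=8,interpolation=cv2.INTER_CUBIC);cv2.imwrite("pics/c2.png",a)
E
cat > h.py <<'E'
import numpy as np
def ray(c,u,v,z):
    K,R,t=c["K"],c["R"],c["t"]
    d=R.T@np.linalg.solve(K,[u,v,1.]);o=-R.T@t
    return o+d*(z-o[2])/d[2]
def proj(c,X):
    p=c["R"]@np.asarray(X)+c["t"];p=c["K"]@p;return p[:2]/p[2]
def wcal(r):
    from scipy.spatial.transform import Rotation as Ro
    s=r.read_state();c=r.calibration("wrist");T=np.eye(4);T[:3,:3]=Ro.from_quat(s["eef_rot"]).as_matrix();T[:3,3]=s["ee_pos"]
    W=np.linalg.inv(T@c["mount"]);return dict(K=c["K"],R=W[:3,:3],t=W[:3,3])
E
```

```text
(no output)
```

View pics/c1.png

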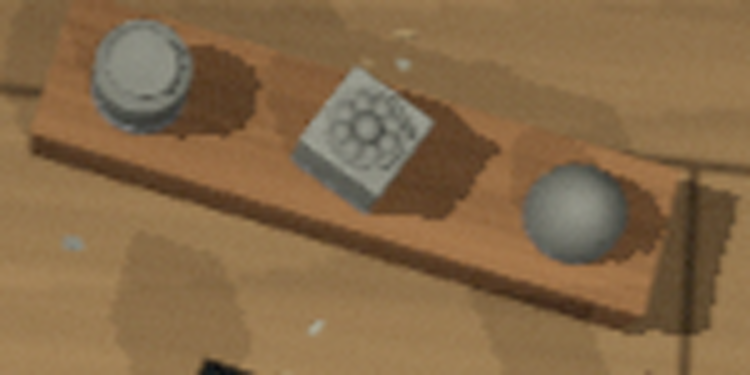

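View pics/c2.png

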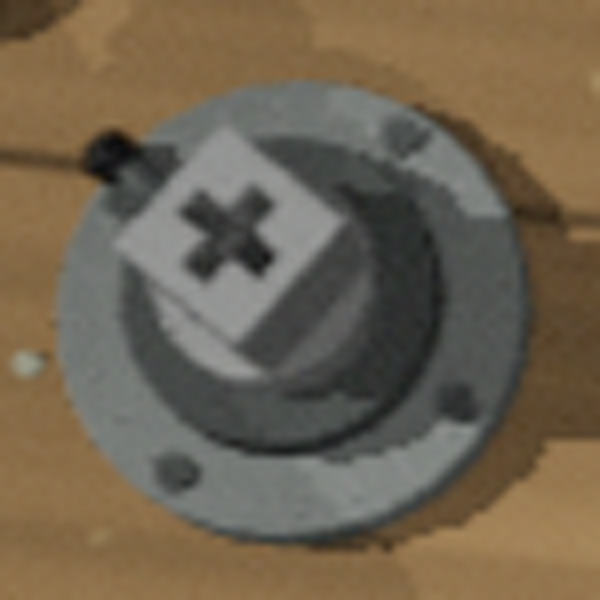

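```bash
python3 - <<'E'
from bench import r
from h import *
c=r.calibration("top")
def go(P,s,ou,ov,z):
    X=np.array([ray(c,ou+(x+.5)/s-.5,ov+(y+.5)/s-.5,z)[:2] for x,y in P])
    d=np.roll(X,-1,0)-X
    print(X.mean(0),np.linalg.norm(d,axis=1),np.degrees(np.arctan2(d[:,1],d[:,0]))%90)
    return X.mean(0)
b=go([(358,67),(434,123),(369,195),(301,142)],5,250,160,.096)
k=go([(228,125),(345,222),(240,347),(115,243)],8,130,145,.110)
cs=r.calibration("scene");print(proj(cs,[*b,.096]),proj(cs,[*k,.11]))
print(np.linalg.norm(b),np.linalg.norm(k))
# rack direction: drum, dome
for p,z in (((142,66),.096),((575,213),.075)): print(ray(c,250+p[0]/5,160+p[1]/5,z))
E
```

```text
[ 0.52655449 -0.17178362] [0.04434689 0.04697741 0.04023166 0.04595905] [58.47785992 53.99147933 57.22932422 59.03900503]
[0.50879419 0.21396002] [0.04644048 0.04743884 0.04931355 0.04766997] [56.89513338 58.86121729 57.17722269 55.39862543]
[193.05846867 185.86828138] [352.36166216 229.37428392]
0.553867528620888 0.5519514654632344
[ 0.54558941 -0.06494867  0.096     ]
[ 0.50243223 -0.27767041  0.075     ]
```

>>> send_rows(
  commands=[
    [0.55,-0.62,0,0,0,-1,-1],
    [0.55,-0.62,0,0,0,-1,-1],
    [0.55,-0.62,0,0,0,-1,-1],
    [0.55,-0.62,0,0,0,-1,-1],
    [0.55,-0.62,0,0,0,-1,-1],
    [0.55,-0.62,0,0,0,-1,-1],
    [0.55,-0.62,0,0,0,-1,-1],
    [0.55,-0.62,0,0,0,-1,-1],
    [0.55,-0.62,0,0,0,-1,-1],
    [0.55,-0.62,0,0,0,-1,-1],
  ],
  grip_force=30,
)

```text
time: 0.93
ee_pos: [0.383, 0.392, 0.2167]
eef_rot: [0.589, 0.808, -0.003, -0.003]
ft_force: [0.9, 0.9, 0.3]
width: 0.0868
```

>>> send_rows(
  commands=[
    [0.45,-0.62,0.05,0,0,-1,-1],
    [0.45,-0.62,0.05,0,0,-1,-1],
    [0.45,-0.62,0.05,0,0,-1,-1],
    [0.45,-0.62,0.05,0,0,-1,-1],
    [0.45,-0.62,0.05,0,0,-1,-1],
    [0.45,-0.62,0,0,0,-1,-1],
    [0.45,-0.62,0,0,0,-1,-1],
    [0.45,-0.62,0,0,0,-1,-1],
    [0.3,-0.45,0,0,0,-1,-1],
    [0,0,0,0,0,0,-1],
  ],
)

```text
time: 1.77
ee_pos: [0.5065, 0.2137, 0.2217]
eef_rot: [0.867, 0.498, -0.004, -0.004]
ft_force: [-0.2, -0.6, -0.7]
width: 0.0869
```

```bash
python3 - <<'E'
from bench import r
from h import *
import cv2,pickle
c=wcal(r);s=r.read_state();print(s["ee_pos"],s["joint_vel"].round(3),s["joint_positions"].round(2))
im=r.camera("wrist");cv2.imwrite("pics/w1.png",im);pickle.dump(c,open("w1.pkl","wb"))
p=proj(c,[.509,.214,.11]);print(p)
u,v=int(p[0]),int(p[1]);print(u-75,v-75)
cv2.imwrite("pics/w1c.png",cv2.resize(im[v-75:v+75,u-75:u+75],None,fx=4,fy=4,interpolation=cv2.INTER_CUBIC))
E
```

```text
[0.50648918 0.21372632 0.22171015] [-0.002  0.001 -0.026  0.006 -0.003 -0.001  0.064] [-0.83  0.17  0.39  1.68 -0.08  1.32 -0.94]
[258.71132762 187.85474618]
183 112
```

View pics/w1c.png

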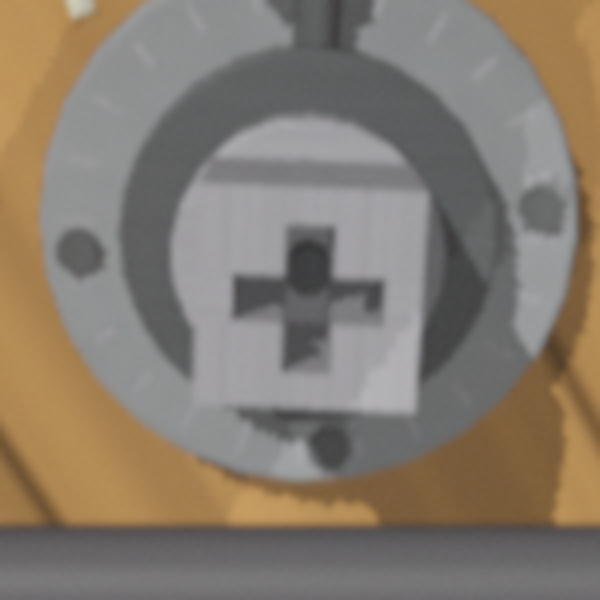

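View pics/w1.png

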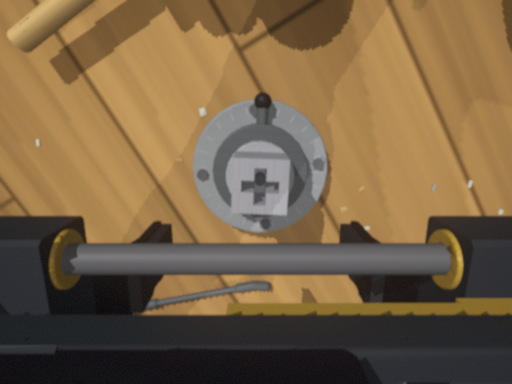

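```bash
cat >> h.py <<'E'
def corners(c,P,s,ou,ov,z):
    X=np.array([ray(c,ou+(x+.5)/s-.5,ov+(y+.5)/s-.5,z)[:2] for x,y in P])
    d=np.roll(X,-1,0)-X
    print(X.mean(0).round(4),np.linalg.norm(d,axis=1).round(4),(np.degrees(np.arctan2(d[:,1],d[:,0]))%90).round(1))
E
python3 - <<'E'
import pickle
from h import *
c=pickle.load(open("w1.pkl","rb"))
corners(c,[(205,182),(431,190),(415,413),(194,408)],4,183,112,.11)
corners(c,[(233,298),(311,227),(383,298),(305,372)],4,183,112,.11)
A=np.array([ray(c,183+x/4,112+y/4,.11) for x,y in((311,227),(305,372),(233,298),(383,298))]);d=A[1]-A[0];e=A[3]-A[2]
print(np.degrees(np.arctan2(d[1],d[0])),np.degrees(np.arctan2(e[1],e[0])),np.linalg.norm(d),np.linalg.norm(e))
from bench import r
c=r.calibration("wrist")
from scipy.spatial.transform import Rotation as Ro
print(Ro.from_quat(r.read_state()["eef_rot"]).as_matrix().round(4))
E
```

```text
[0.5107 0.2141] [0.0467 0.0483 0.0477 0.049 ] [57.8 57.2 58.6 56.1]
[0.5103 0.2147] [0.0224 0.0215 0.0231 0.0222] [12.6 15.  14.6 13. ]
-122.34437816650879 -30.06523358586422 0.03144324090052195 0.03165049516673673
[[ 0.4982  0.867  -0.0122]
 [ 0.8671 -0.4982  0.003 ]
 [-0.0035 -0.0121 -0.9999]]
```

>>> send_rows(
  commands=[
    [0.05,-0.95,0,-0.03,-0.14,-0.6,-1],
    [0.05,-0.95,0,0,0,0,-1],
    [0.05,-0.95,0,0,0,0,-1],
    [0.05,-0.95,0,0,0,0,-1],
    [0.05,-0.95,0,0,0,0,-1],
    [0.05,-0.95,0,0,0,0,-1],
    [0.05,-0.95,0,0,0,0,-1],
    [0.05,-0.95,0,0,0,0,-1],
    [0.05,-0.95,0,0,0,0,-1],
    [0.05,-0.95,0,0,0,0,-1],
  ],
)

```text
time: 2.65
ee_pos: [0.5143, -0.0614, 0.2189]
eef_rot: [0.866, 0.499, -0.001, -0.003]
ft_force: [0.2, 0.1, 0.3]
width: 0.0868
```

```bash
python3 - <<'E'
from bench import r
from h import *
import cv2,pickle
from scipy.spatial.transform import Rotation as Ro
s=r.read_state()
print(np.array([.5265,-.1718])-s["ee_pos"][:2]);print(Ro.from_quat(s["eef_rot"]).as_matrix().round(4),s["ee_pos"])
E
```

```text
[ 0.01215097 -0.11042066]
[[ 0.5016  0.8651 -0.0049]
 [ 0.8651 -0.5015  0.0051]
 [ 0.002  -0.0068 -1.    ]] [ 0.51434903 -0.06137934  0.21890444]
```

>>> send_rows(
  commands=[
    [0.1,-0.9,0,-0.05,-0.06,-0.6,-1],
    [0.1,-0.9,0,0,0,0,-1],
    [0.1,-0.9,0,0,0,0,-1],
    [0.1,-0.9,0,0,0,0,-1],
    [0,-0.1,0,0,0,0,-1],
    [0,0,0,0,0,0,-1],
  ],
)

```text
time: 3.15
ee_pos: [0.5259, -0.1759, 0.2181]
eef_rot: [0.876, 0.482, 0.0, -0.001]
ft_force: [-0.1, -0.6, 0.2]
width: 0.0869
```

```bash
python3 - <<'E'
from bench import r
from h import *
import cv2,pickle
from scipy.spatial.transform import Rotation as Ro
c=wcal(r);s=r.read_state();print(s["ee_pos"],Ro.from_quat(s["eef_rot"]).as_matrix().round(4))
im=r.camera("wrist");cv2.imwrite("pics/w2.png",im);pickle.dump(c,open("w2.pkl","wb"))
p=proj(c,[.5265,-.172,.096]);print(p)
u,v=int(p[0]),int(p[1]);print(u-50,v-50)
cv2.imwrite("pics/w2c.png",cv2.resize(im[v-50:v+50,u-50:u+50],None,fx=6,fy=6,interpolation=cv2.INTER_CUBIC))
E
```

```text
[ 0.52592651 -0.17594694  0.21813236] [[ 5.351e-01  8.448e-01 -4.000e-04]
 [ 8.448e-01 -5.351e-01  1.900e-03]
 [ 1.300e-03 -1.400e-03 -1.000e+00]]
[253.12837499 183.4233236 ]
203 133
```

View pics/w2c.png

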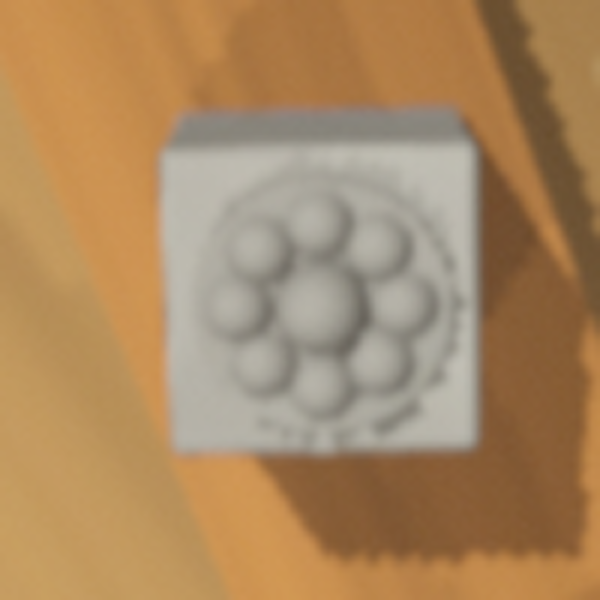

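View pics/w2.png

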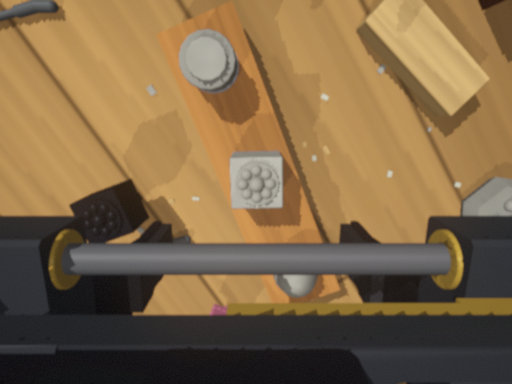

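```bash
python3 - <<'E'
import pickle
from h import *
c=pickle.load(open("w2.pkl","rb"))
corners(c,[(162,148),(476,142),(478,447),(175,449)],6,203,133,.096)
E
```

```text
[ 0.5294 -0.1728] [0.0449 0.0454 0.045  0.0448] [58.7 59.1 58.1 59. ]
```

>>> send_rows(
  commands=[
    [0.11,0.1,-0.5,0,0,0.2,-1],
    [0,0,-0.8,0,0,0,-1],
    [0,0,-0.8,0,0,0,-1],
    [0,0,-0.8,0,0,0,-1],
    [0,0,-0.8,0,0,0,-1],
    [0,0,-0.7,0,0,0,-1],
    [0,0,-0.4,0,0,0,-1],
    [0,0,0,0,0,0,-1],
  ],
)

```text
time: 3.87
ee_pos: [0.5317, -0.1549, 0.0682]
eef_rot: [0.865, 0.502, 0.003, -0.004]
ft_force: [-0.3, -0.1, -0.0]
width: 0.0866
```

```bash
python3 - <<'E'
from bench import r
from h import *
from scipy.spatial.transform import Rotation as Ro
s=r.read_state();print(s["ee_pos"],Ro.from_quat(s["eef_rot"]).as_matrix().round(4))
E
```

```text
[ 0.53165842 -0.15488567  0.06821028] [[ 0.4962  0.8682  0.0019]
 [ 0.8682 -0.4962  0.0095]
 [ 0.0092 -0.0031 -1.    ]]
```

>>> send_rows(
  commands=[
    [-0.08,-0.4,0,-0.1,0.02,-0.3,-1],
    [0,-0.2,0,0,0,0,-1],
    [0,0,0,0,0,0,-1],
  ],
)

```text
time: 4.12
ee_pos: [0.5299, -0.1706, 0.0692]
eef_rot: [0.87, 0.492, 0.0, -0.001]
ft_force: [0.8, -0.2, 0.2]
width: 0.087
```

```bash
cat >st.py <<'E'
from bench import r
import numpy as np
from scipy.spatial.transform import Rotation as Ro
s=r.read_state();M=Ro.from_quat(s["eef_rot"]).as_matrix()
print(s["time"],s["ee_pos"].round(4),"jaw",np.degrees(np.arctan2(M[1,1],M[0,1])).round(2),"z",M[:,2].round(4),"f",s["ft_force"].round(1),s["torque"].round(2),"w",s["width"].round(4))
E
python3 st.py
```

```text
Traceback (most recent call last):
  File "st.py", line 5, in <module>
    print(s["time"],s["ee_pos"].round(4),"jaw",np.degrees(np.arctan2(M[1,1],M[0,1])).round(2),"z",M[:,2].round(4),"f",s["ft_force"].round(1),s["torque"].round(2),"w",s["width"].round(4))
                                                                                                                                                                      ^^^^^^^^^^^^^^^^
AttributeError: 'float' object has no attribute 'round'
```

>>> send_rows(
  commands=[
    [-0.03,-0.07,-0.3,0,0,-0.05,-1],
    [0,0,0,0,0,0,-1],
  ],
)

```text
time: 4.28
ee_pos: [0.5302, -0.1735, 0.0615]
eef_rot: [0.872, 0.49, 0.002, 0.0]
ft_force: [-0.2, 0.1, 0.1]
width: 0.0869
```

```bash
sed -i 's/s\["width"\].round(4)/round(s["width"],4)/' st.py; python3 st.py; python3 - <<'E'
from bench import r
import cv2
cv2.imwrite("pics/s3.png",cv2.resize(r.camera("scene")[140:260,130:270],None,fx=5,fy=5))
E
```

```text
4.2833 [ 0.5302 -0.1735  0.0615] jaw -31.32 z [ 0.0034  0.0012 -1.    ] f [-0.2  0.1  0.1] [-0.11  0.15 -0.01] w 0.0869
```

View pics/s3.png

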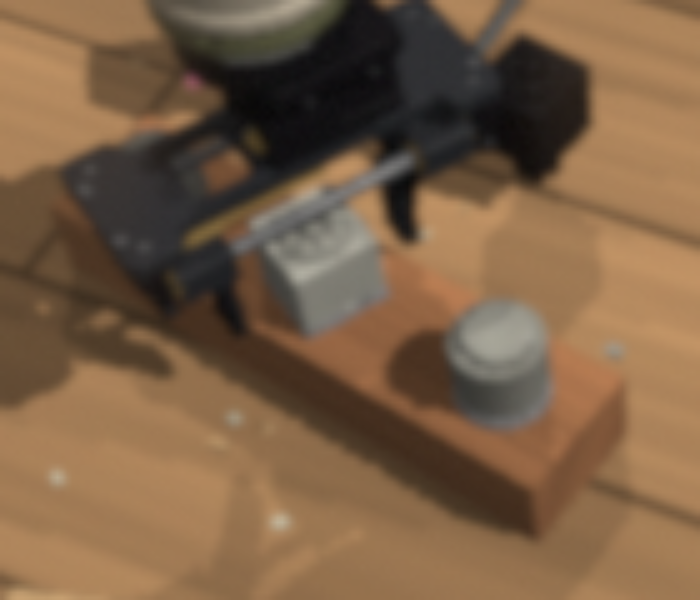

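The fingers straddle the stone at about (320,280) in the crop, and the drum at (495,365) is clear. I'll close the gripper now.

>>> send_rows(
  commands=[
    [0,0,0,0,0,0,1],
    [0,0,0,0,0,0,1],
    [0,0,0,0,0,0,1],
    [0,0,0,0,0,0,1],
    [0,0,0,0,0,0,1],
    [0,0,0,0,0,0,1],
  ],
  grip_force=40,
)

```text
time: 4.83
ee_pos: [0.5316, -0.1734, 0.0634]
eef_rot: [0.872, 0.49, 0.003, 0.001]
ft_force: [0.2, 0.0, -1.1]
width: 0.0547
```

```bash
python3 st.py
```

```text
4.8333 [ 0.5316 -0.1734  0.0634] jaw -31.3 z [ 0.0062  0.0013 -1.    ] f [ 0.2  0.  -1.1] [-0.12  0.09 -0.01] w 0.0547
```

>>> send_rows(
  commands=[
    [-0.05,0,-0.08,0,0.06,0,1],
    [0,0,0,0,0,0,1],
    [0,0,0,0,0,0,1],
    [0,0,0,0,0,0,1],
  ],
)

```text
time: 5.17
ee_pos: [0.5296, -0.1729, 0.0607]
eef_rot: [0.872, 0.49, 0.0, -0.001]
ft_force: [-1.2, 1.3, 1.5]
width: 0.0457
```

```bash
python3 st.py
```

```text
5.1667 [ 0.5296 -0.1729  0.0607] jaw -31.28 z [-5.e-04  2.e-03 -1.e+00] f [-1.2  1.3  1.5] [ 0.07  0.36 -0.02] w 0.0457
```

>>> send_rows(
  commands=[
    [0,0,0.3,0,0,0,1],
    [0,0,0.3,0,0,0,1],
  ],
)

```text
time: 5.33
ee_pos: [0.5279, -0.1726, 0.0775]
eef_rot: [0.872, 0.49, -0.002, -0.002]
ft_force: [-0.5, 0.1, -3.5]
width: 0.046
```

```bash
python3 st.py
```

```text
5.3333 [ 0.5279 -0.1726  0.0775] jaw -31.28 z [-0.0047  0.002  -1.    ] f [-0.5  0.1 -3.5] [-0.1   0.06  0.  ] w 0.046
```

>>> send_rows(
  commands=[
    [0.05,0,0.4,-0.02,-0.06,0,1],
    [0.03,0,0.4,0,-0.03,0,1],
    [0.03,0,0.4,0,-0.03,0,1],
  ],
)

```text
time: 5.58
ee_pos: [0.5304, -0.1727, 0.1164]
eef_rot: [0.872, 0.49, 0.002, 0.001]
ft_force: [-0.7, 0.2, -3.2]
width: 0.0454
```

```bash
python3 st.py
```

```text
5.5833 [ 0.5304 -0.1727  0.1164] jaw -31.32 z [ 0.0046 -0.     -1.    ] f [-0.7  0.2 -3.2] [-0.1   0.06  0.02] w 0.0454
```

>>> send_rows(
  commands=[
    [0,0,0.9,0,0.05,0,1],
    [0,0,0.9,0,0,0,1],
    [0,0.4,0.8,0,0,0,1],
    [-0.05,0.9,0,0,0,0,1],
    [-0.05,0.9,0,0,0,0,1],
    [-0.05,0.9,0,0,0,0,1],
    [-0.05,0.9,0,0,0,0,1],
    [-0.05,0.9,0,0,0,0,1],
  ],
)

```text
time: 6.25
ee_pos: [0.5233, -0.0306, 0.2129]
eef_rot: [0.876, 0.483, 0.007, 0.005]
ft_force: [0.8, -0.1, -4.0]
width: 0.0458
```

```bash
python3 st.py
```

```text
6.25 [ 0.5233 -0.0306  0.2129] jaw -32.28 z [ 0.0168 -0.0022 -0.9999] f [ 0.8 -0.1 -4. ] [-0.1   0.08  0.03] w 0.0458
```

>>> send_rows(
  commands=[
    [-0.05,0.9,0,0.02,0.19,0,1],
    [-0.05,0.9,0,0,0,0,1],
    [-0.05,0.9,0,0,0,0,1],
    [-0.05,0.9,0,0,0,0,1],
    [-0.05,0.9,0,0,0,0,1],
    [-0.05,0.9,0,0,0,0,1],
    [-0.05,0.9,0,0,0,0,1],
    [-0.05,0.7,0,0,0,0,1],
    [0,0,0,0,0,0,1],
    [0,0,0,0,0,0,1],
  ],
)

```text
time: 7.08
ee_pos: [0.5091, 0.1948, 0.2268]
eef_rot: [0.875, 0.484, 0.007, -0.0]
ft_force: [0.7, -0.7, -4.3]
width: 0.0458
```

```bash
python3 st.py
```

```text
7.0833 [0.5091 0.1948 0.2268] jaw -32.07 z [ 0.013   0.0075 -0.9999] f [ 0.7 -0.7 -4.3] [-0.26  0.12 -0.02] w 0.0458
```

>>> send_rows(
  commands=[
    [0.05,0.4,-0.4,-0.09,0.15,0,1],
    [0,0.25,-0.4,0,0,0,1],
    [0,0,-0.2,0,0,0,1],
    [0,0,0,0,0,0,1],
  ],
)

```text
time: 7.42
ee_pos: [0.5118, 0.2124, 0.1986]
eef_rot: [0.876, 0.483, 0.002, 0.001]
ft_force: [0.3, 0.3, -3.3]
width: 0.0456
```

```bash
python3 st.py
```

```text
7.4167 [0.5118 0.2124 0.1986] jaw -32.25 z [ 3.9e-03  8.0e-04 -1.0e+00] f [ 0.3  0.3 -3.3] [-0.1   0.12  0.01] w 0.0456
```

>>> send_rows(
  commands=[
    [-0.04,0.065,-0.1,-0.01,0.04,0.03,1],
    [0,0,0,0,0,0,1],
  ],
)

```text
time: 7.58
ee_pos: [0.5106, 0.2125, 0.1955]
eef_rot: [0.875, 0.483, -0.0, 0.0]
ft_force: [-0.0, 0.3, -4.2]
width: 0.0456
```

```bash
python3 st.py; python3 - <<'E'
from bench import r
import cv2
from h import *
for n in("wrist","scene","top"):
    c=wcal(r) if n=="wrist" else r.calibration(n)
    im=r.camera(n);cv2.imwrite(f"pics/{n}4.png",im)
    u,v=proj(c,[.5105,.2144,.14]).astype(int);u0,v0=max(u-60,0),max(v-60,0);print(n,u0,v0)
    cv2.imwrite(f"pics/{n}4c.png",cv2.resize(im[v0:v+60,u0:u+60],None,fx=5,fy=5,interpolation=cv2.INTER_CUBIC))
E
```

```text
7.5833 [0.5106 0.2125 0.1955] jaw -32.21 z [ 1.e-04 -8.e-04 -1.e+00] f [-0.   0.3 -4.2] [-0.04  0.13 -0.03] w 0.0456
wrist 192 146
scene 294 162
top 95 109
```

View pics/wrist4c.png

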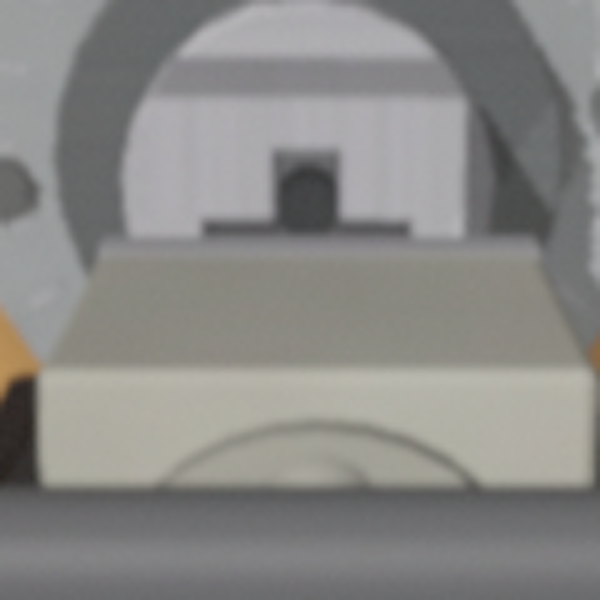

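View pics/scene4c.png

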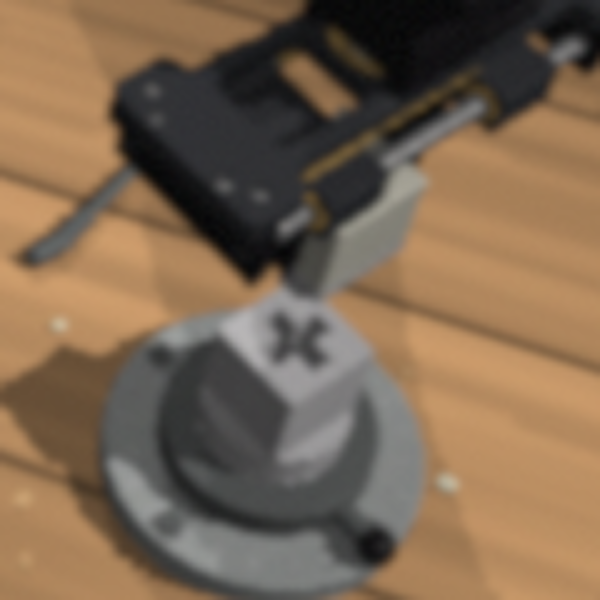

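View pics/top4c.png

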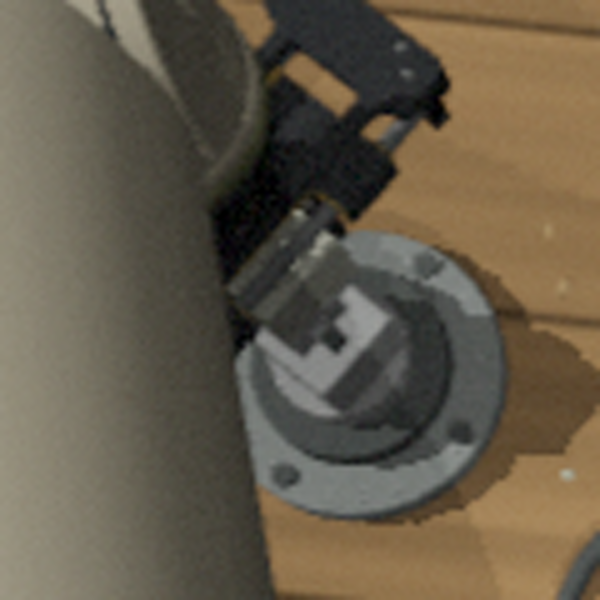

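```bash
python3 - <<'E'
from bench import r
from h import *
from scipy.spatial.transform import Rotation as Ro
c=wcal(r);s=r.read_state();M=Ro.from_quat(s["eef_rot"]).as_matrix()
def f(n,x,y,z):
    X=ray(c,192+(x+.5)/5-.5,146+(y+.5)/5-.5,z);print(n,X.round(4),(M.T@(X-s["ee_pos"])).round(4))
f("topL",40,369,.2308);f("topR",593,367,.2308)
f("shL",107,239,.1848);f("shR",535,239,.1848)
f("slotL",203,228,.11);f("slotR",411,228,.11)
f("vL",272,153,.11);f("vR",342,153,.11)
f("headR",470,97,.11);f("vTop",308,150,.11)
E
```

```text
topL [0.505  0.2433 0.2308] [ 0.0227 -0.0217 -0.0344]
topR [0.5427 0.2197 0.2308] [ 0.0228  0.0227 -0.0343]
shL [0.5044 0.2429 0.1848] [ 0.022  -0.0221  0.0116]
shR [0.5433 0.2183 0.1848] [0.022  0.0239 0.0117]
slotL [0.4996 0.226  0.11  ] [ 0.0051 -0.0173  0.0864]
slotR [0.5267 0.2089 0.11  ] [0.0051 0.0147 0.0864]
vL [0.5149 0.2302 0.11  ] [ 0.0169 -0.0066  0.0864]
vR [0.5239 0.2246 0.11  ] [0.0168 0.0041 0.0864]
headR [0.5448 0.2215 0.11  ] [0.0254 0.0233 0.0865]
vTop [0.5198 0.2277 0.11  ] [ 0.0173 -0.0011  0.0864]
```

>>> send_rows(
  commands=[
    [-0.033,0.067,-0.3,0,0,0,1],
    [0,0,-0.3,0,0,0,1],
    [0,0,-0.1,0,0,0,1],
  ],
)

```text
time: 7.98
ee_pos: [0.5111, 0.2145, 0.1752]
eef_rot: [0.876, 0.483, 0.002, 0.0]
ft_force: [0.2, -1.0, -4.4]
width: 0.0458
```

```bash
python3 st.py
```

```text
7.9833 [0.5111 0.2145 0.1752] jaw -32.29 z [ 0.0043  0.0017 -1.    ] f [ 0.2 -1.  -4.4] [-0.08  0.2  -0.05] w 0.0458
```

>>> send_rows(
  commands=[
    [-0.06,0,-0.2,-0.02,0.06,0,1],
    [-0.02,0,-0.15,0,0.02,0,1],
  ],
)

```text
time: 8.15
ee_pos: [0.5083, 0.2144, 0.1632]
eef_rot: [0.876, 0.483, -0.002, -0.001]
ft_force: [0.3, 1.0, -4.3]
width: 0.0455
```

```bash
python3 st.py
```

```text
8.15 [0.5083 0.2144 0.1632] jaw -32.28 z [-3.8e-03 -5.0e-04 -1.0e+00] f [ 0.3  1.  -4.3] [-0.13  0.08 -0.02] w 0.0455
```

>>> send_rows(
  commands=[
    [0.04,0,-0.05,0,-0.04,0,1],
    [0,0,-0.1,0,0,0,1],
  ],
)

```text
time: 8.32
ee_pos: [0.5091, 0.2142, 0.1574]
eef_rot: [0.876, 0.483, -0.001, 0.0]
ft_force: [0.1, 0.2, -3.7]
width: 0.046
```

```bash
python3 st.py
```

```text
8.3167 [0.5091 0.2142 0.1574] jaw -32.28 z [-0.0013 -0.0014 -1.    ] f [ 0.1  0.2 -3.7] [-0.09  0.08 -0.05] w 0.046
```

>>> send_rows(
  commands=[
    [0.01,0.01,-0.13,0.01,-0.01,0,1],
    [0,0,-0.13,0,0,0,1],
  ],
)

```text
time: 8.48
ee_pos: [0.5096, 0.2146, 0.149]
eef_rot: [0.876, 0.483, -0.0, 0.0]
ft_force: [-0.4, -1.3, -4.3]
width: 0.0456
```

```bash
python3 st.py; python3 - <<'E'
from bench import r
import cv2
from h import *
c=r.calibration("scene")
im=r.camera("scene");u,v=proj(c,[.5105,.2144,.13]).astype(int)
cv2.imwrite(f"pics/s5c.png",cv2.resize(im[v-40:v+40,u-40:u+40],None,fx=8,fy=8,interpolation=cv2.INTER_CUBIC)[:600])
E
```

```text
8.4833 [0.5096 0.2146 0.149 ] jaw -32.27 z [ 0.e+00 -3.e-04 -1.e+00] f [-0.4 -1.3 -4.3] [-0.06  0.09 -0.06] w 0.0456
```

View pics/s5c.png

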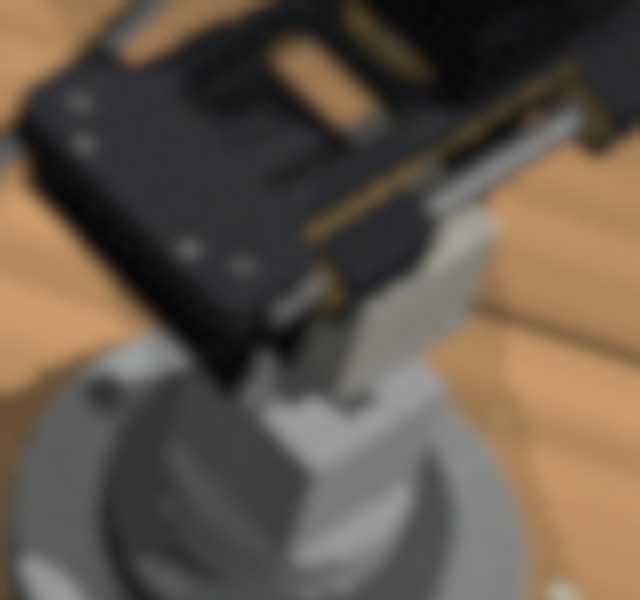

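The block is straight over the head and the pilot is in the mouth. There's no contact force. Next is the spline entry.

>>> send_rows(
  commands=[
    [0,0,-0.13,0,0,0,1],
    [0,0,-0.13,0,0,0,1],
  ],
)

```text
time: 8.7
ee_pos: [0.5095, 0.2146, 0.1402]
eef_rot: [0.876, 0.483, -0.0, 0.0]
ft_force: [-0.2, 0.4, -3.4]
width: 0.0454
```

```bash
python3 st.py
```

```text
8.7 [0.5095 0.2146 0.1402] jaw -32.27 z [-2.e-04 -5.e-04 -1.e+00] f [-0.2  0.4 -3.4] [-0.08  0.08 -0.01] w 0.0454
```

Splines are in: 5 mm below the level where they would have stood on the head, with no contact force.

>>> send_rows(
  commands=[
    [0,0,-0.2,0,0,0,1],
    [0,0,-0.2,0,0,0,1],
  ],
)

```text
time: 8.87
ee_pos: [0.51, 0.2147, 0.1279]
eef_rot: [0.876, 0.483, 0.0, 0.0]
ft_force: [-1.0, -0.2, 0.7]
width: 0.0458
```

```bash
python3 st.py
```

```text
8.8667 [0.51   0.2147 0.1279] jaw -32.28 z [ 9.e-04  3.e-04 -1.e+00] f [-1.  -0.2  0.7] [-0.22  0.59  0.05] w 0.0458
```

>>> send_rows(
  commands=[
    [-0.01,0,-0.18,0,0.01,0,1],
    [0,0,-0.15,0,0,0,1],
  ],
  grip_force=55,
)

```text
time: 9.03
ee_pos: [0.5101, 0.2148, 0.1203]
eef_rot: [0.876, 0.483, 0.0, -0.001]
ft_force: [-31.9, -12.4, 76.8]
width: 0.046
```

```bash
python3 st.py
```

```text
9.0333 [0.5101 0.2148 0.1203] jaw -32.29 z [ 1.0e-04  1.7e-03 -1.0e+00] f [-31.9 -12.4  76.8] [-2.82  7.21  0.18] w 0.046
```

Home contact at TCP z 0.1203 (predicted 0.1207), but the push is too hard. I'll ease it with a hold row.

>>> send_rows(
  commands=[
    [0.01,0,0.01,0,0,0,1],
  ],
)

```text
time: 9.12
ee_pos: [0.5103, 0.215, 0.1218]
eef_rot: [0.876, 0.483, 0.001, -0.001]
ft_force: [-3.7, -1.1, 3.3]
width: 0.046
```

```bash
python3 st.py
```

```text
9.1167 [0.5103 0.215  0.1218] jaw -32.3 z [-3.0e-04  2.8e-03 -1.0e+00] f [-3.7 -1.1  3.3] [-0.49  1.45  0.03] w 0.046
```

>>> send_rows(
  commands=[
    [-0.01,-0.01,-0.04,0.02,0,0,1],
    [0,0,0,0,0,0,1],
  ],
)

```text
time: 9.28
ee_pos: [0.5103, 0.2148, 0.1219]
eef_rot: [0.876, 0.482, 0.001, -0.003]
ft_force: [-2.8, -1.4, 4.4]
width: 0.0456
```

```bash
python3 st.py
```

```text
9.2833 [0.5103 0.2148 0.1219] jaw -32.31 z [ 2.0e-04  5.8e-03 -1.0e+00] f [-2.8 -1.4  4.4] [-0.46  0.93 -0.02] w 0.0456
```

>>> send_rows(
  commands=[
    [-0.01,0,-0.05,-0.06,0,0,1],
  ],
)

```text
time: 9.37
ee_pos: [0.5102, 0.2149, 0.1209]
eef_rot: [0.876, 0.482, 0.001, -0.001]
ft_force: [-2.7, 0.8, 5.0]
width: 0.0458
```

```bash
python3 st.py
```

```text
9.3667 [0.5102 0.2149 0.1209] jaw -32.33 z [ 5.0e-04  1.5e-03 -1.0e+00] f [-2.7  0.8  5. ] [-0.15  0.69  0.02] w 0.0458
```

>>> send_rows(
  commands=[
    [0,0,-0.04,-0.01,0,0,1],
  ],
)

```text
time: 9.45
ee_pos: [0.5102, 0.215, 0.1205]
eef_rot: [0.876, 0.482, 0.0, -0.0]
ft_force: [-9.7, -4.5, 20.2]
width: 0.0459
```

```bash
python3 st.py; python3 - <<'E'
from bench import r
import cv2
from h import *
c=r.calibration("scene")
im=r.camera("scene");u,v=proj(c,[.5105,.2144,.12]).astype(int)
cv2.imwrite(f"pics/s6c.png",cv2.resize(im[v-37:v+37,u-37:u+37],None,fx=8,fy=8,interpolation=cv2.INTER_CUBIC)[:600])
E
python3 st.py
```

```text
9.45 [0.5102 0.215  0.1205] jaw -32.33 z [ 5.e-04  6.e-04 -1.e+00] f [-9.7 -4.5 20.2] [-1.    2.44  0.06] w 0.0459
9.5 [0.5102 0.215  0.1206] jaw -32.33 z [ 4.e-04  8.e-04 -1.e+00] f [-6.1 -3.2 13.8] [-0.74  1.68  0.05] w 0.0454
```

View pics/s6c.png

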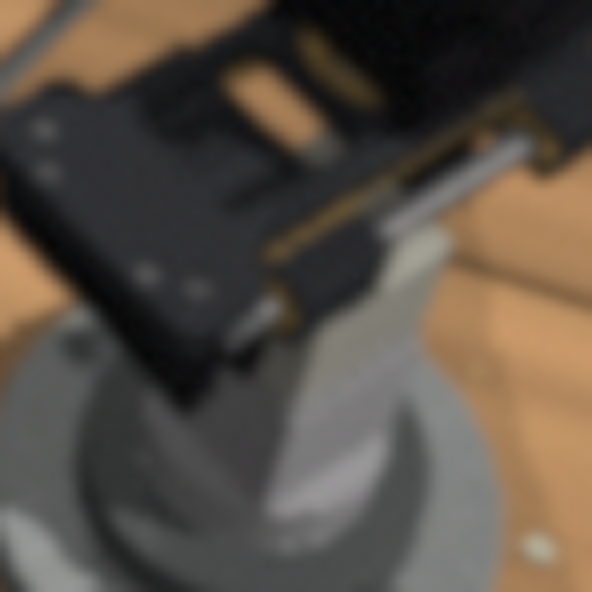

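The block is flush on the head, with no gap at about (340,370) in the crop. The push is settling, so I'll watch it for a few camera periods with the arm holding its target.

```bash
for i in 1 2 3; do python3 -c "
from bench import r
for _ in range(4): r.camera('scene')"; python3 st.py; done
```

```text
9.7 [0.5102 0.215  0.1206] jaw -32.33 z [ 5.e-04  9.e-04 -1.e+00] f [-6.6 -2.9 13.5] [-0.71  1.71  0.06] w 0.0455
9.9 [0.5102 0.215  0.1205] jaw -32.33 z [ 4.e-04  9.e-04 -1.e+00] f [-6.4 -2.8 13.7] [-0.67  1.67  0.04] w 0.0453
10.1 [0.5102 0.215  0.1206] jaw -32.33 z [ 6.e-04  9.e-04 -1.e+00] f [-6.4 -3.1 12.7] [-0.75  1.68  0.02] w 0.0455
```

```bash
python3 -c "
from bench import r
print(r.close_job())"; python3 st.py
```

```text
the job is handed in; nothing more can be done
None
the job is handed in; nothing more can be done
```

I took the square stone block from the middle of the rack and set it stem down in the positioner's socket with the splines meshed. I handed the job in still gripping it and pressing it down; no verdict was reported.

- **Seating:** The tool stopped at z = 0.1206 m, where I predicted 0.1207 m for fully home. The last close crop shows the plate flush on the head, with no gap. The plunger value isn't in the state, so that it is pushed down is inferred from this height.
- **Push:** The wrist force held at about 13 N upward for the last 0.6 s. Adding the block's weight, the push is about 17 N against a 9 N spring. The tilt was about 0.001 rad and the grip was set to 55 N.
- **Overshoot:** The last step of the push briefly reached about 77 N vertically at the wrist (roughly 84 N in all), under the 120 N limit. I eased off at once and pressed again gently.
- **Disagreements:** The top and wrist cameras differed by 2–3 mm on the block's position, so I used the wrist camera. One descent drifted 18 mm sideways above the rack; I corrected it before gripping and felt no contact.
- **Not checked:** I didn't take a final picture of the other stones and bench items. I felt no contact with any of them on the way.

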